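# Put the dough paddle to soak

### The job

Pull the flat-bladed wooden dough paddle straight up out of its marble cup and stand it, shaft down and blade up, in the tall steel pot. Lower it until the shaft end is near the bottom of the pot before letting go; it may then lean on the rim. Leave the pot standing upright and the other two wooden tools standing in their cups.

Things in the scene. Friction and masses are not known exactly. Their poses are not given: they have to be found in the camera images.
- paddle_center (a point): Beech paddle, 210 mm long, 80 g, upright and loose in a cup. Round shaft 24 mm across up to 150 mm, then a flat blade (144 to 210 mm up), 12 mm thick along this point's x, 46 mm wide along its y. The point is on the axis half-way up, 105 mm from the shaft end; z runs up the tool. The blade's middle, good to pinch, is 72 mm further up z.
- spurtle_center (a point): Bystander: same beech and shaft with a 42 mm ball on top, 186 mm long. Point on its axis half-way up, z up the tool. Each tool stands in its own fixed white marble cup: 64 mm across, 75 mm high, bore 32 mm wide, floor of the bore 6 mm above the table, so that it can turn and lean a few degrees.
- pin_center (a point): Bystander: a plain round beech stick, 24 mm across, 190 mm long, no head. Point on its axis half-way up, z up the tool. The three cups stand roughly in a row from left to right, axes at least 100 mm apart, in any order.
- pot: Tall open round steel pot: 96 mm across, 110 mm high, 3 mm wall, inner floor 5 mm up, empty, 0.7 kg, loose. Origin at the centre of its underside, z up; a small wire handle on its +y side reaches 70 mm from the axis. Not the wide low steel bowl further back. All other loose things are under 100 mm high.
There are look-alikes about, which are no part of the job. What is shaped like the part that bears paddle_center but blue or yellow is not meant.

How it is judged:
On the way, in this order (a step that is already met when the one before it is completed fails the run):
1. the paddle has been lifted clear of its cup (height (world z) of paddle_center above 0.185 m), for 0.1 s.
2. the paddle, still held, has been lowered into the pot until its shaft end is within about 50 mm of the pot's floor (z of paddle_center in the frame of pot below 0.16 m and horizontal distance between paddle_center and pot below 0.05 m and angle between paddle_center's own z axis and vertical below 0.7 rad and contact force between paddle and the fingers above 0.5 N), for 0.1 s.
At the end, for the whole second after the job is handed in: The paddle rests blade up in the pot, leaning under 43 degrees, its middle within 55 mm of the pot's axis and 70 to 125 mm above its underside; the pot is upright within 6 degrees; the other two tools stand in their cups within 30 mm of their start, leaning under 14 degrees (horizontal distance between paddle_center and pot below 0.055 m and z of paddle_center in the frame of pot between 0.07 and 0.125 m and angle between paddle_center's own z axis and vertical below 0.75 rad and angle between pot's own z axis and vertical below 0.1 rad and height (world z) of pot below 0.01 m and linear speed of paddle below 0.03 m/s and angle between each of spurtle_center, pin_center's own z axis and vertical below 0.25 rad and distance of each of spurtle_center, pin_center from where it was at the start of the episode below 0.03 m); the robot touches nothing.
It fails at once if another tool is pulled out of its cup or knocked over (distance of any of spurtle_center, pin_center from where it was at the start of the episode above 0.06 m).
It fails at once if the pot is knocked over (angle between pot's own z axis and vertical above 0.5 rad).
It also fails if it takes over 43 s, if anything falls off the work surface, if the arm or the gripper's body presses on something with over 40 N, if the wrist force passes 120 N, or if a joint passes its speed limit or range.

### The arm

A 6-joint arm with a two-finger parallel gripper is mounted at the origin on the work surface. World frame = base frame: x ahead of the robot, y to its left, z up, the work surface at z = 0. Lengths are in m, angles in rad, forces in N, time in s.
With the tool pointing down it reaches from about 0.25 to 0.775 m from the base axis. Payload 4 kg.
Tool frame: the origin (TCP) lies at the centre of the arm's flange, where the gripper is bolted on; the fingertips stand 199 mm ahead of it and the grasp point (between the pads) lies 180 mm ahead of it (robot.tcp_to_tips is the distance from the TCP to the fingertips, in m); z points along the fingers, y is the line along which they close (so a half turn about z gives the same grasp; the last joint's range is limited). The gripper opens to 94 mm and grips with 3 to 60 N. Pads are 16 mm wide; open, the fingers measure 119 mm over their backs; the gripper's body (75 mm by 177 mm) begins 78 mm behind the grasp point.
Start: joints at [-1.274, 0.087, 1.371, -0, 1.684, -0.103], TCP at [0.214, -0.507, 0.405] pointing down, gripper open.
Joint ranges: [-3.1, 3.1], [-0.76, 2.03], [0.27, 2.55], [-1.08, 4.22], [0.17, 2.65], [-2.57, 2.57]. Speed limits (rad/s): [2.79, 2.79, 3.14, 3.14, 3.14, 3.14].

### API

Orientations are given as [roll, pitch, yaw] about the fixed x, y, z axes, in that order (R = Rz(yaw) Ry(pitch) Rx(roll)).
In Python, from bench import telemetry, snapshot, ticket, robot gives the robot as it stands.
- The arm moves only by the tool apply_moves, never from a script. Its argument "moves" is a list that holds one entry, the list of rows, each a list of 5 numbers: the shift along the tool's x, y, z in units of 50 mm (1.0 is 50 mm), then the turn about the tool's z in units of 10 degrees (1.0 is 10 degrees), then the closure, from 0 (fully open) to 1 (shut). A call has 1 to 10 rows; each row is the pose to reach, as a shift and turn from the pose commanded when the call began, along the tool's axes at that moment; what a row does not reach only later rows make up. A row lasts 1/8 s, in which the tool goes at most 62.5 mm and 10.7 degrees, less where a joint would pass 70% of its speed; a pose out of reach is approached as far as the arm can. A call with a gripper value outside its range is refused whole. The fingers move at their own pace and stop on an object; the grip force is fixed at half the most. Time passes only in rows, so rows that repeat a pose let the fingers close. It gives the time, the measured TCP pose, the force, the opening and the grip force at its end, in the units of the state.
- telemetry.get_obs(): the state, without advancing time (a new reading comes with each control period).
- snapshot(name): name is "scene" or "top"; returns a dict with "image" (480x640x3 uint8, red, green, blue), "fovy" (degrees; the focal length in pixels is half the picture's height over the tangent of half this angle, whatever the lens; pixels are square), "cx", "cy" (the principal point, pixels), "R" (3x3) and "t" (3): a world point X has camera coordinates R X + t. Camera axes: x right, y down, z forward; pixel columns grow to the right and rows downward; lengths in m; the calibration is good to about 2 mm. A picture is of the moment at which its call begins. There is no depth.
- ticket.close_job(): hands the job in; it is judged then, once.
The state is a dict: "time": time; "joint_positions": joint angles; "qvel": joint speeds; "joint_torque": joint torques, N m; "tool_pos": TCP position; "ee_rot": TCP orientation; "wrist_force": force on the tool from outside, world axes, zero at the start; "wrist_torque": the same for the moment, N m; "width": finger opening in m; "finger_force": force on a finger pad.
Only numpy, scipy, OpenCV 4.12 (cv2) and the standard library are available. Lean on these libraries where they do the work, as an engineer would, in place of code of your own. Each camera call takes 0.05 s, during which the arm holds its last target. There are 200 camera calls.

## Working session

There is one attempt and no reset: what is moved stays moved. The work goes in short steps, Python scripts to look and compute and a tool call to move; the robot and the scene stay as the last step left them, time stands still between calls to the robot, and variables do not carry over. Pictures are saved under pics/ and viewed, at most 10 in all, crops included, and the job is handed in when it is done.

Besides the shell and the picture viewer there is one more tool, called after "Call:" in YAML: its name, and indented under it one key for each argument. apply_moves: Moves the arm, as the interface text tells. Its arguments: {"type":"object","properties":{"moves":{"type":"array","items":{"type":"array","items":{"type":"array","items":{"type":"number"}}}}},"required":["moves"]}

```bash
mkdir -p pics
cat > h.py <<'E'
import numpy as np,cv2
from bench import telemetry, snapshot, ticket, robot
def K(s):
    f=240/np.tan(np.radians(s["fovy"])/2); return f,s["cx"],s["cy"]
def ray(s,u,v):
    f,cx,cy=K(s);R=np.array(s["R"]);d=R.T@np.array([(u-cx)/f,(v-cy)/f,1]);return -R.T@np.array(s["t"]),d
def onz(s,u,v,z):
    o,d=ray(s,u,v);return o+d*(z-o[2])/d[2]
def proj(s,X):
    f,cx,cy=K(s);c=np.array(s["R"])@np.array(X)+s["t"];return np.array([cx+f*c[0]/c[2],cy+f*c[1]/c[2]])
def tri(s1,p1,s2,p2):
    o1,d1=ray(s1,*p1);o2,d2=ray(s2,*p2)
    a=np.linalg.lstsq(np.c_[d1,-d2],o2-o1,rcond=None)[0]
    P,Q=o1+a[0]*d1,o2+a[1]*d2;return (P+Q)/2,np.linalg.norm(P-Q)
def save(s,n): cv2.imwrite("pics/"+n,cv2.cvtColor(s["image"],cv2.COLOR_RGB2BGR))
E
python3 - <<'E'
from h import *
for n in("scene","top"):
    s=snapshot(n);save(s,n+"0.png");o,_=ray(s,0,0);print(n,s["fovy"],s["cx"],s["cy"],o.round(3),np.round(s["R"],3).tolist())
o=telemetry.get_obs();print(o)
E
```

```text
scene 51.19597854032643 323.62704642558407 238.1766619995601 [1.255 0.207 0.635] [[-0.234, 0.972, -0.012], [0.605, 0.136, -0.785], [-0.761, -0.191, -0.62]]
top 50.93499849503781 321.1469274386542 231.25999141938436 [0.491 0.053 0.913] [[0.026, -1.0, -0.015], [-0.996, -0.025, -0.082], [0.082, 0.017, -0.997]]
{'time': 0.1, 'joint_positions': array([-1.27408406e+00,  8.78849677e-02,  1.37206063e+00, -1.70144524e-05,
        1.68357810e+00, -1.03072777e-01]), 'qvel': array([-0.00126081, -0.00056883, -0.00296324, -0.00032095,  0.00091933,
       -0.00100459]), 'joint_torque': array([ 2.01176634e-03, -3.41252446e+01, -3.03302658e+01,  7.19292462e-02,
        3.03967693e-02, -9.78966318e-05]), 'tool_pos': array([ 0.2140518 , -0.5065397 ,  0.40364027]), 'ee_rot': array([-3.13967012e+00, -1.81865623e-04,  3.99782967e-01]), 'wrist_force': array([ 0.14417372, -0.49527576, -0.1527058 ]), 'wrist_torque': array([ 0.02134107, -0.0455463 , -0.01025798]), 'finger_force': 0.0, 'width': 0.09397092536307151}
```

View pics/scene0.png

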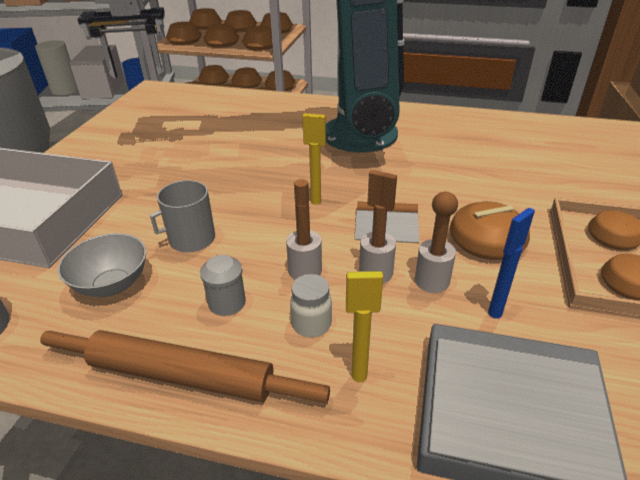

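View pics/top0.png

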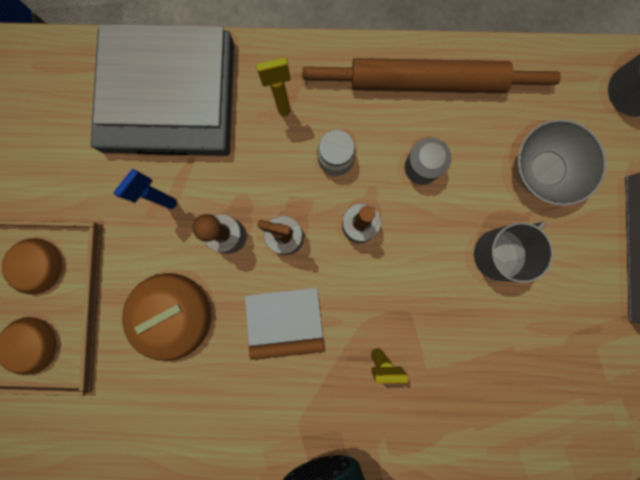

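The brown paddle is at scene (381,225) / top (277,228). The look-alikes are yellow at scene (314,155) and (363,320), and blue at (512,260). The spurtle is at (440,240) and the pin at (302,225). The pot, tall with a wire handle, is at scene (187,215) / top (515,252), and the wide low bowl at (105,268) is not it. Next I'll check the choice in one close crop.

Run:
```python
from h import *
a=cv2.imread("pics/scene0.png")[150:310,270:470];b=cv2.imread("pics/top0.png")[175:275,180:400];p=cv2.imread("pics/scene0.png")[170:260,140:230];q=cv2.imread("pics/top0.png")[200:290,465:560]
a=cv2.resize(a,(400,320),interpolation=2);b=cv2.resize(b,(660,300),interpolation=2)
c=np.zeros((600,800,3),np.uint8);c[:300,:660]=b;c[300:,:375]=a[:300,:375];c[300:570,380:650]=cv2.resize(p,(270,270));c[300:435,655:797]=cv2.resize(q,(142,135))
cv2.imwrite("pics/crop.png",c)
```

```text
(no output)
```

View pics/crop.png

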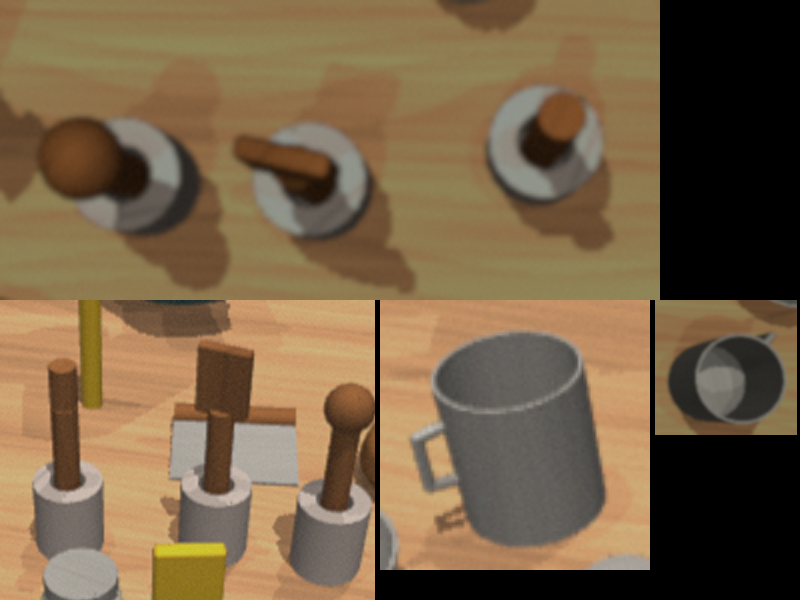

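The crop confirms it: the brown flat blade is the middle tool, its top edge running from about (260,222) to (289,231) in the top view. The pot is the tall handled one, with its rim centre near (522,253) in the top view.

Run:
```python
from h import *
s=snapshot("scene");t=snapshot("top")
P=lambda *a:print(*[x.round(4) if hasattr(x,'round') else x for x in a])
P("bladetop tri",*tri(s,(384,174),t,(274.5,226.5)))
A=onz(t,260,223,.214);B=onz(t,289,230.5,.214);P("ends",A,B,np.linalg.norm(A-B),np.degrees(np.arctan2(*(A-B)[1::-1])))
C=onz(s,371.5,172.5,.216);D=onz(s,396.5,176,.216);P("scene ends",C,D,np.linalg.norm(C-D),np.degrees(np.arctan2(*(D-C)[1::-1])))
P("cup",onz(t,284,235,.075)); P("cup pin",onz(t,361.5,223,.075),"pintop",onz(t,368,214,.196)); P("cup sp",onz(t,222,233.5,.075),"ball",onz(t,206,227,.17))
P("pot",*tri(s,(182.3,194),t,(522.5,252.7)),onz(t,522.5,252.7,.11),onz(s,182.3,194,.11))
r=.048;
P("potdiam px",2*r*K(t)[0]/(.913-.11))
```

```text
bladetop tri [0.5532 0.1316 0.2137] 0.0036
ends [0.5579 0.1503 0.214 ] [0.5484 0.1094 0.214 ] 0.042 76.9147
scene ends [0.5562 0.1135 0.216 ] [0.5583 0.1541 0.216 ] 0.0407 87.03
cup [0.552  0.1288 0.075 ]
cup pin [ 5.753e-01 -1.000e-04  7.500e-02] pintop [ 0.5763 -0.0015  0.196 ]
cup sp [0.5519 0.2327 0.075 ] ball [0.5541 0.2366 0.17  ]
pot [ 0.5309 -0.2546  0.1061] 0.0009 [ 0.5308 -0.2536  0.11  ] [ 0.5363 -0.2507  0.11  ]
potdiam px 60.2428
```

Call:
apply_moves:
  moves:
    - [[0,0,-1,-1,0],[0.5,-0.4,-1.5,-2,0],[1.4,-1.1,-1.5,-3,0],[2.3,-1.8,-1.5,-4,0],[3.2,-2.5,-1.5,-5,0],[4.1,-3.2,-1.5,-5.66,0],[5,-4,-1.5,-5.66,0],[5.9,-4.7,-1.5,-5.66,0],[6.8,-5.4,-1.5,-5.66,0],[7.6,-6.1,-1.5,-5.66,0]]

```text
time: 1.45
tool_pos: [0.4459, -0.0759, 0.4795]
ee_rot: [3.141, 0.0, 1.388]
wrist_force: [0.7, -0.7, 0.4]
width: 0.0946
finger_force: 0.0
```

Call:
apply_moves:
  moves:
    - [[1.1,0.35,0,0,0],[2.2,0.7,0,0,0],[3.3,1.05,0,0,0],[4.49,1.4,0,0,0],[4.49,1.4,0,0,0],[4.49,1.4,0,0,0]]

```text
time: 2.2
tool_pos: [0.5551, 0.1302, 0.4792]
ee_rot: [-3.141, 0.001, 1.388]
wrist_force: [0.1, -0.5, 0.0]
width: 0.0941
finger_force: 0.0
```

Run:
```python
from h import *
s=snapshot("scene");t=snapshot("top");save(s,"s2.png")
a=s["image"][100:300,270:470];b=t["image"][150:300,200:400]
c=np.hstack([cv2.resize(a,(400,400)),cv2.resize(b,(400,300))[:300] if 0 else cv2.copyMakeBorder(cv2.resize(b,(400,300)),0,100,0,0,0)])
cv2.imwrite("pics/c2.png",c[:,:,::-1]);print(telemetry.get_obs()["tool_pos"])
```

```text
[0.55471732 0.129145   0.48002652]
```

View pics/c2.png

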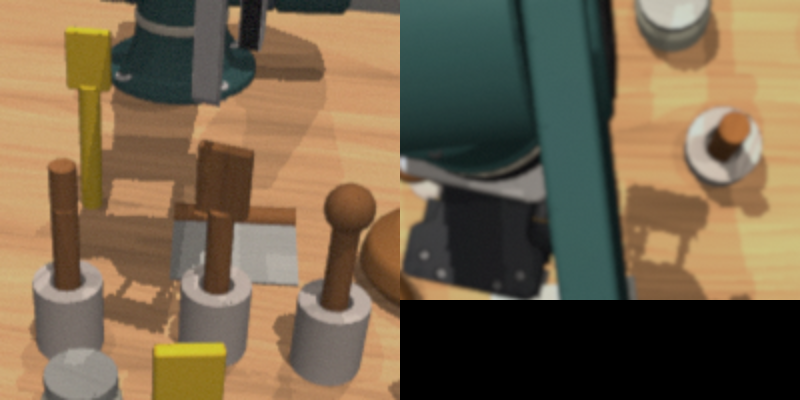

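The crop shows the front finger at scene (375,125), straight over the blade (382,190), with the neighbours clear. I'll go down and grip.

Call:
apply_moves:
  moves:
    - [[0,0,0.8,0,0],[0,0,1.6,0,0],[0,0,2.1,0,0],[0,0,2.32,0,0],[0,0,2.32,0,0],[0,0,2.32,0,0.7],[0,0,2.32,0,1],[0,0,2.32,0,1],[0,0,2.32,0,1],[0,0,2.32,0,1]]

```text
time: 3.55
tool_pos: [0.5551, 0.1303, 0.3637]
ee_rot: [3.142, 0.0, 1.388]
wrist_force: [0.1, -0.9, 1.1]
width: 0.0473
finger_force: 0.0
```

Call:
apply_moves:
  moves:
    - [[0,0,0,0,1],[0,0,0,0,1],[0,0,0,0,1],[0,0,0,0,1],[0,0,0,0,1],[0,0,0,0,1]]

```text
time: 4.3
tool_pos: [0.5551, 0.1302, 0.3635]
ee_rot: [-3.141, 0.0, 1.388]
wrist_force: [0.6, 0.1, -0.9]
width: 0.0119
finger_force: 30.0
```

Width is 12 mm at 30 N, so it holds the blade. Lifting straight up.

Call:
apply_moves:
  moves:
    - [[0,0,-0.4,0,1],[0,0,-1,0,1],[0,0,-1.6,0,1],[0,0,-2.2,0,1],[0,0,-2.8,0,1],[0,0,-3.4,0,1],[0,0,-4,0,1],[0,0,-4.2,0,1],[0,0,-4.2,0,1]]

```text
time: 5.42
tool_pos: [0.5552, 0.1302, 0.5738]
ee_rot: [3.141, -0.0, 1.388]
wrist_force: [0.5, -0.3, -1.1]
width: 0.0119
finger_force: 30.0
```

Run:
```python
from h import *
s=snapshot("scene");save(s,"s3.png")
```

```text
(no output)
```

View pics/s3.png

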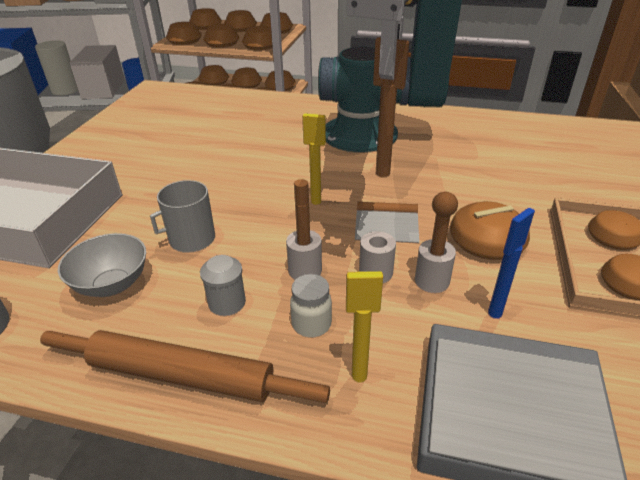

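The paddle hangs upright, its shaft end at (384,176). The cups and the pot (187,215) haven't moved. I'll carry it across, passing behind the pin.

Call:
apply_moves:
  moves:
    - [[-0.7,-0.2,0,0,1],[-1.6,-0.5,0,0,1],[-2.5,-0.75,0,0,1],[-3.5,-0.6,0,0,1],[-4.5,-0.3,0,0,1],[-5.5,0.1,0,0,1],[-6.4,0.5,0,0,1],[-7.1,0.8,0,0,1],[-7.61,0.94,0,0,1],[-7.61,0.94,0,0,1]]

```text
time: 6.72
tool_pos: [0.5326, -0.2545, 0.5704]
ee_rot: [-3.137, -0.002, 1.385]
wrist_force: [0.3, 0.4, -0.3]
width: 0.0122
finger_force: 30.0
```

Run:
```python
from h import *
s=snapshot("scene");t=snapshot("top");o=telemetry.get_obs();print(o["tool_pos"],o["finger_force"])
p=o["tool_pos"]
for z in(.216,.11):print(z,proj(s,[p[0],p[1],z]))
a=s["image"][60:260,90:290];b=t["image"][180:330,440:640]
c=np.hstack([cv2.resize(a,(400,400)),cv2.copyMakeBorder(cv2.resize(b,(400,300)),0,100,0,0,0)])
cv2.imwrite("pics/c4.png",c[:,:,::-1])
```

```text
[ 0.5322331  -0.25231385  0.57226237] 29.999937415122986
0.216 [171.44857984 143.01747514]
0.11 [182.47190285 192.76340363]
```

View pics/c4.png

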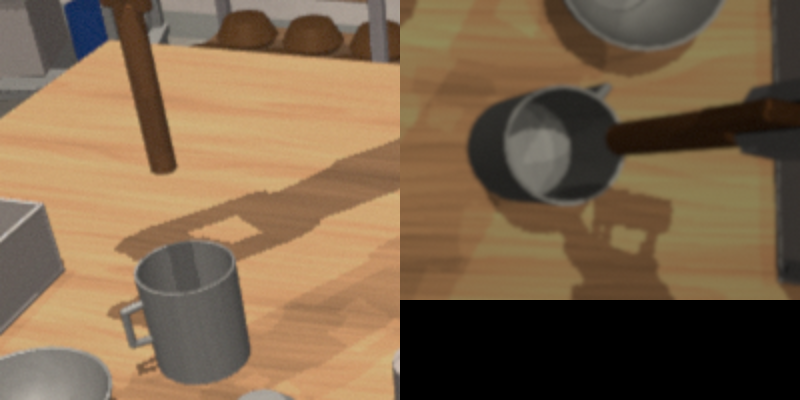

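The shaft end is at scene (171.5,144), matching the predicted axis, and the pot's rim centre is (183,194), right below it. Lowering.

Call:
apply_moves:
  moves:
    - [[0,0,0.8,0,1],[0,0,1.6,0,1],[0,0,2.2,0,1],[0,0,2.7,0,1],[0,0,3.2,0,1],[0,0,3.6,0,1],[0,0,3.9,0,1],[0,0,4.0,0,1],[0,0,4.0,0,1],[0,0,4.0,0,1]]

```text
time: 8.07
tool_pos: [0.5322, -0.2525, 0.3748]
ee_rot: [3.14, 0.001, 1.388]
wrist_force: [0.4, -0.0, -1.4]
width: 0.0117
finger_force: 30.0
```

Run:
```python
from h import *
s=snapshot("scene");save(s,"s5.png");o=telemetry.get_obs();print(o["tool_pos"],o["wrist_force"],o["finger_force"])
```

```text
[ 0.53217878 -0.25253796  0.37483642] [-0.31524297 -0.45103873 -0.26970328] 29.999762177467346
```

View pics/s5.png

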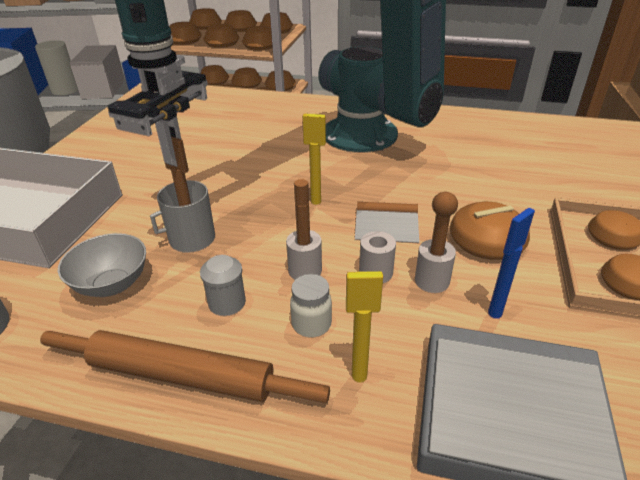

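Call:
apply_moves:
  moves:
    - [[0,0,0.08,0,1],[0,0,0.15,0,1],[0,0,0.17,0,1],[0,0,0.17,0,0.8],[0,0,0.17,0,0.6],[0,0,0.17,0,0.4],[0,0,0.17,0,0.2],[0,0,0.17,0,0],[0,0,0.17,0,0],[0,0,0.17,0,0]]

```text
time: 9.38
tool_pos: [0.532, -0.2525, 0.3652]
ee_rot: [3.142, 0.0, 1.388]
wrist_force: [0.6, 0.4, 0.3]
width: 0.0755
finger_force: 0.0
```

Run:
```python
from h import *
s=snapshot("scene");t=snapshot("top")
a=s["image"][60:260,90:290];b=t["image"][180:330,440:640]
c=np.hstack([cv2.resize(a,(400,400)),cv2.copyMakeBorder(cv2.resize(b,(400,300)),0,100,0,0,0)])
cv2.imwrite("pics/c6.png",c[:,:,::-1])
```

```text
(no output)
```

View pics/c6.png

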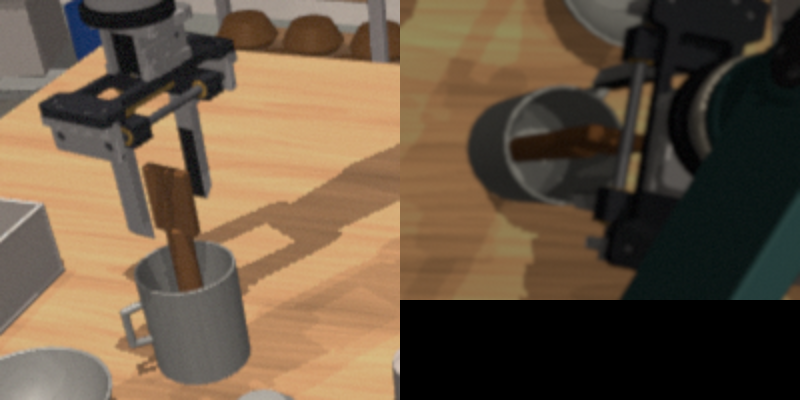

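The paddle is free between the open fingers, blade at crop (172,200), leaning slightly in the upright pot. I'll open fully and back off upwards.

Call:
apply_moves:
  moves:
    - [[0,0,0,0,0],[0,0,0,0,0],[0,0,-0.5,0,0],[0,0,-1.2,0,0],[0,0,-2,0,0],[0,0,-2.8,0,0],[0,0,-3.2,0,0],[0,0,-3.2,0,0],[0,0,-3.2,0,0],[0,0,-3.2,0,0]]

```text
time: 10.72
tool_pos: [0.5322, -0.2526, 0.5232]
ee_rot: [-3.138, -0.001, 1.388]
wrist_force: [0.1, 0.6, 0.1]
width: 0.094
finger_force: 0.0
```

Run:
```python
from h import *
s=snapshot("scene");save(s,"s7.png")
```

```text
(no output)
```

View pics/s7.png

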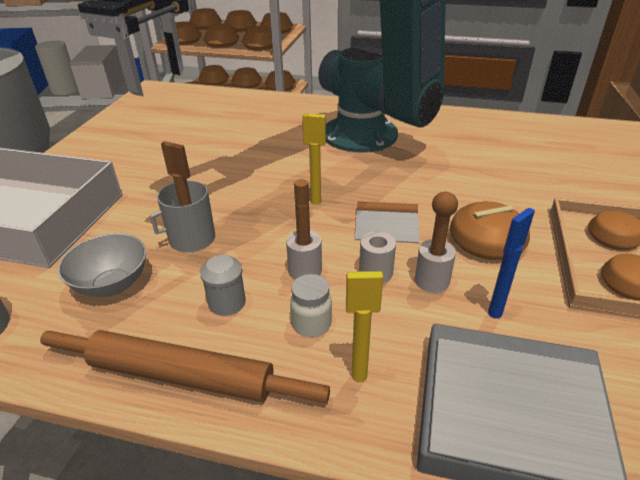

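The paddle stands blade up at (176,165) in the upright pot. The pin (302,225) and spurtle (440,240) haven't moved, and the gripper is clear. Handing in.

```bash
python3 -c "
from bench import ticket
print(ticket.close_job())"
```

```text
the job is handed in; nothing more can be done
None
```

The job is handed in, with no verdict returned: the paddle is in the steel pot, blade up and leaning slightly; the pot is upright and the pin and spurtle still stand in their cups.

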